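Put an air cylinder away, changing grip in a sloping V-rest

TASK

Pull the air cylinder (the steel barrel with the thin piston rod) out of the rack by its rod, set it in the sloping V-rest with its foot on the stop and let go; then take it by the side of its barrel and lay it level in the two saddles in the front half of the open drawer, rod pointing the way it fits (to the right, seen from the robot). Put it down gently without dropping it, leave the other things where they are, and let go at the end.

Things in the scene. Friction and masses are not known exactly. Their poses are not given: they have to be found in the camera images.
- barrel_mid (a point): Air cylinder, one rigid piece, 0.2 to 0.4 kg: steel barrel 32 mm diameter, 100 mm long; collar 20 mm diameter, 10 mm long; piston rod 12 mm diameter, 60 mm long (170 mm in all). This point: on the axis, half-way along the barrel, 50 mm from the flat foot. Its z runs along the axis to the rod's tip (at +120 mm). Starts foot down, rod up, in one of the rack's three pockets.
- rod_grip (a point): Point on the cylinder's axis on the piston rod, 100 mm from barrel_mid, 20 mm short of the rod's tip, 40 mm beyond the collar; same axes as barrel_mid. In the rack it is about 158 mm above the table.
- rack: Grey plastic rack, fixed, 220 x 70 x 112 mm high, with three square pockets 37 mm wide, 104 mm deep, 70 mm apart in a row along its own x. Origin: centre of its underside. The cylinder's barrel is wholly sunk in its pocket (top 4 mm below the rack's top); only collar and rod stick out. The other pockets hold the shaft and the reservoir.
- vrest: Aluminium V-rest, fixed: a bed sloping at 45 degrees with two open V saddles and a stop plate at the low end, on a 160 x 90 mm base. Origin on the table right under vrest_seat. The groove's axis lies in its own x-z plane and rises towards its own +x, along (0.707, 0, 0.707); the V's open along the bed's normal (-0.707, 0, 0.707); its y is across the groove.
- vrest_seat (a point): Where barrel_mid is when the cylinder is seated in the V-rest, 120 mm above the table, foot against the stop, rod up the slope. Same axes as vrest. The stop's face is 50 mm down the groove and rises 8 mm above the axis. The V saddles, 12 mm thick, 55 mm wide, tops just below the axis, are centred 40 mm either side; between them 68 mm is free for fingers, the bed 48 mm below the axis.
- saddle (a point): Where barrel_mid belongs in the open drawer: on the axis of two V saddles (12 mm thick, 55 mm wide, tops just below the axis, centred 40 mm either side) in the drawer's front half. Axes of the drawer: x towards the cabinet's rear (it opens along -x), y along the saddles' axis, to the left seen from the robot, z up. The floor is 34 mm below. The cylinder fits only with its rod towards -y.
- cab_drawer0_handle (a point): Middle of the handle of the open upper drawer of a fixed grey cabinet. The drawer slides with about 1 N friction, so pushing can shift it. Measured from the saddle point: front panel's inner face 55 mm to -x, its top 27 mm up; divider 55 mm to +x, top 11 mm up; side walls 79 mm to +y and 149 mm to -y, tops 19 mm up; the cabinet's body, top 41 mm up, begins at least 85 mm to +x.
- gauge: Bystander: round pressure gauge lying on its back, black, 62 mm across, 28 mm high, with a brass stub. Origin: centre of its underside.
- valve: Bystander: solenoid valve: aluminium block with a black coil on top, 30 x 50 x 75 mm, blue stubs. Origin: centre of its underside.
- muscle: Bystander: pneumatic muscle lying down: black bulging rubber body between aluminium ends, about 310 mm long, 62 mm high. Origin: centre of its underside.
- tee: Bystander: small black push-in tee fitting, 75 mm long, 20 mm high. Origin: centre of its underside.
- spanner: Bystander: steel spanner lying flat. Origin: centre of its underside.
- shaft: Bystander: plain steel shaft, 30 mm diameter, 150 mm long, no step, upright in another pocket of the rack. Origin: centre of its underside.
- reservoir: Bystander: white plastic air reservoir, 28 mm tube with a wider 33 mm cap and a short brass nipple, 159 mm tall, upright in another pocket of the rack. Origin: centre of its underside.

How it is judged:
On the way, in this order (a step that is already met when the one before it is completed fails the run):
1. the cylinder rests in the V-rest, foot on the stop and rod up the slope, and the fingers have let go of it (distance between barrel_mid and vrest_seat below 0.008 m and angle between barrel_mid's own z axis and vertical between 0.7 and 0.87 rad and x of rod_grip in the frame of vrest between 0.055 and 0.09 m and contact force between the fingers and cylinder below 0.1 N and linear speed of cylinder below 0.02 m/s), for 0.3 s.
2. the cylinder is held by its barrel (the grasp point within 40 mm of the barrel's middle), level within 20 degrees and clear of the V-rest (distance between the grasp point and barrel_mid below 0.04 m and contact force between the fingers and cylinder above 1 N and angle between barrel_mid's own z axis and vertical between 1.2208 and 1.9208 rad and contact force between cylinder and vrest below 0.1 N), for 0.1 s.
At the end, for the whole second after the job is handed in: The cylinder lies at rest in the drawer's two saddles: the barrel's middle within 19 mm of the saddle point (5 mm in height), its axis within 0.08 rad of the saddles' axis, rod pointing to the drawer's -y (right seen from the robot), and the fingers off it (distance between barrel_mid and saddle below 0.02 m and horizontal distance between barrel_mid and saddle below 0.019 m and z of barrel_mid in the frame of saddle between -0.005 and 0.005 m and angle between the z axis of barrel_mid and the y axis of saddle, either way round below 0.08 rad and y of rod_grip in the frame of saddle below -0.07 m and contact force between the fingers and cylinder below 0.1 N and linear speed of cylinder below 0.02 m/s); the robot touches nothing.
It fails at once if the cylinder is dropped or thrown (moves faster than 0.6 m/s with no finger on it) (linear speed of cylinder above 0.6 m/s and contact force between the fingers and cylinder below 0.1 N).
It fails at once if another thing is shifted by more than 30 mm (distance of any of gauge, valve, muscle, tee, spanner, shaft, reservoir from where it was at the start of the episode above 0.03 m).
It also fails if it takes over 61 s, if anything falls off the work surface, if the arm or the gripper's body presses on something with over 40 N, if the wrist force passes 120 N, or if a joint passes its speed limit or range.

ROBOT

A 6-joint arm with a two-finger parallel gripper is mounted at the origin on the work surface. World frame = base frame: x ahead of the robot, y to its left, z up, the work surface at z = 0. Lengths are in m, angles in rad, forces in N, time in s.
With the tool pointing down it reaches from about 0.25 to 0.725 m from the base axis. Payload 9.7 kg.
Tool frame: the origin (TCP) lies at the centre of the arm's flange, where the gripper is bolted on; the fingertips stand 173 mm ahead of it and the grasp point (between the pads) lies 155 mm ahead of it (bot.pinch_z is the z of the grasp point in the tool frame, in m); z points along the fingers, y is the line along which they close (so a half turn about z gives the same grasp; the last joint's range is limited). The gripper opens to 85 mm and grips with 20 to 120 N. Pads are 22 mm wide; open, the fingers measure 114 mm over their backs; the gripper's body (76 mm by 85 mm) begins 54 mm behind the grasp point. The pads swing forward as they close: fully open they stand 13 mm farther back than shut.
Start: joints at [-1.167, 0.087, 0.176, 1.66, 0, 1.571], TCP at [0.216, -0.506, 0.405] pointing down, gripper open.
Joint ranges: [-3.13, 3.13], [-0.85, 1.81], [-1.15, 1.24], [-2.2, 2.28], [-1.44, 1.52], [-3.14, 3.14]. Speed limits (rad/s): [2.22, 2.22, 2.57, 3.14, 3.14, 3.14].

INTERFACE

Orientations are given as a unit quaternion [w, x, y, z].
In Python, from cell import bot gives the robot as it stands.
- The arm moves only by the tool arm_command, never from a script. Its argument "deltas" is a list of rows, each a list of 3 entries, a list of its own where there are three numbers: the closure in counts, from 0 (fully open) to 255 (shut), then the shift along the tool's x, y, z in cm, then the turn, a rotation vector about the tool's x, y, z in degrees. A call has 1 to 12 rows; each row shifts and turns the commanded pose from where the row before left it, along the tool's axes as they then stand; what a row does not reach is not made up. A row lasts 1/10 s, in which the tool goes at most 50 mm and 8.59 degrees, less where a joint would pass 70% of its speed; a pose out of reach is approached as far as the arm can. A call is refused whole if a number of a shift passes 5 or a number of a turn 8.59, either way. A call with a gripper value outside its range is refused whole. The fingers move at their own pace and stop on an object; "force" is the grip in N (left out, the last holds). Time passes only in rows, so rows that do not move let the fingers close. It gives the time, the measured TCP pose, the force, the opening and the grip force at its end, in the units of the state.
- bot.read_state(): the state, without advancing time (a new reading comes with each control period).
- bot.get_image(name): name is "side" or "top"; returns a dict with "color" (400x640x3 uint8, blue, green, red), "K" (3x3 intrinsics, pixels), "D" ([k1, k2, p1, p2, k3] as OpenCV has them; the pictures are not rectified), "R" (3x3) and "t" (3): a world point X has camera coordinates R X + t. Camera axes: x right, y down, z forward; pixel columns grow to the right and rows downward; lengths in m; the calibration is good to about 2 mm. A picture is of the moment at which its call begins. There is no depth.
- bot.close_job(): hands the job in; it is judged then, once.
The state is a dict: "clock": time; "qpos": joint angles; "joint_vel": joint speeds; "effort": joint torques, N m; "tool_pos": TCP position; "tcp_rot": TCP orientation; "force": force on the tool from outside, world axes, zero at the start; "moment": the same for the moment, N m; "grip_width": finger opening in m; "gripper_force": force on a finger pad.
Only numpy, scipy, OpenCV 4.12 (cv2) and the standard library are available. Lean on these libraries where they do the work, as an engineer would, in place of code of your own. Each camera call takes 0.05 s, during which the arm holds its last target. There are 200 camera calls.

## Working session

There is one attempt and no reset: what is moved stays moved. The work goes in short steps, Python scripts to look and compute and a tool call to move; the robot and the scene stay as the last step left them, time stands still between calls to the robot, and variables do not carry over. Pictures are saved under pics/ and viewed, at most 10 in all, crops included, and the job is handed in when it is done.

Besides the shell and the picture viewer there is one more tool, called after "Request:" by a JSON object that holds its "api" and its "payload". arm_command: Moves the arm, as the interface text tells. Its arguments: {"type":"object","properties":{"deltas":{"type":"array"},"force":{"type":"number"}},"required":["deltas"]}

```bash
mkdir -p pics; ls
python3 - <<'E'
from cell import bot
import cv2
s=bot.read_state();print(s['clock'],s['tool_pos'],s['tcp_rot'],bot.pinch_z)
for n in('side','top'):
    d=bot.get_image(n);cv2.imwrite(f'pics/{n}0.png',d['color']);print(n,d['K'],d['D'],-d['R'].T@d['t'],d['R'])
E
```

```text
pics
0.0 [ 0.21610414 -0.50575044  0.40397102] [-6.82738372e-04  9.79685470e-01  2.00539008e-01 -1.43944284e-04] 0.1547
side [[436.510909     0.         326.36441671]
 [  0.         436.510909   191.87604975]
 [  0.           0.           1.        ]] [-0.09294785  0.          0.          0.          0.        ] [ 0.46213006 -1.0386426   0.76472392] [[ 0.99419367 -0.10607846  0.01806388]
 [-0.0417448  -0.53494139 -0.84385726]
 [ 0.0991782   0.83820348 -0.53626357]]
top [[467.39706042   0.         313.93327113]
 [  0.         467.39706042 196.34244764]
 [  0.           0.           1.        ]] [0.02965522 0.         0.         0.         0.        ] [ 0.37087027 -0.03517739  1.20880069] [[-0.00839635 -0.99966368 -0.02453608]
 [-0.9871071   0.01220804 -0.15959491]
 [ 0.15984077  0.02287973 -0.98687762]]
```

View pics/top0.png

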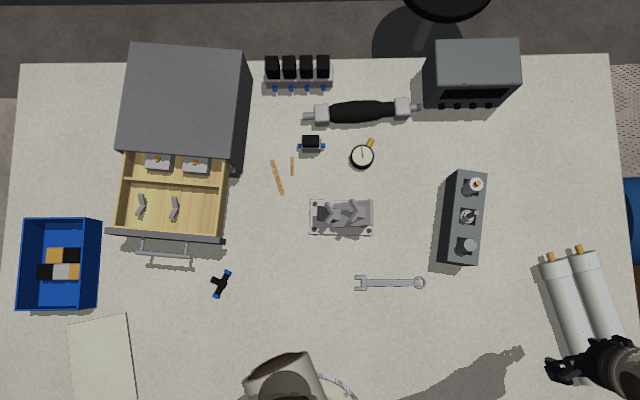

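View pics/side0.png

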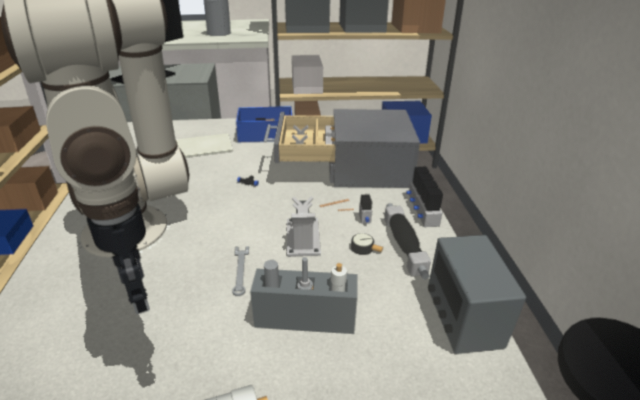

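The top view shows the rack around (463,218) with the cylinder in its middle pocket (467,215), the V-rest at (341,217), and the open drawer with its two saddles at (141,206) and (174,208). The side view shows the rod at (305,272). Next I'll zoom in on these.

Run:
```python
import cv2,numpy as np
t=cv2.imread('pics/top0.png');s=cv2.imread('pics/side0.png')
f=lambda im,x,y,w,h,k:cv2.resize(im[y:y+h,x:x+w],None,fx=k,fy=k,interpolation=cv2.INTER_CUBIC)
a=f(t,300,190,80,60,5);b=f(t,430,165,80,60,5) ; 
c=f(t,105,145,150,125,2.6667);d=f(s,230,190,150,125,2.6667)
h=min(c.shape[0],d.shape[0])
p=np.vstack([np.hstack([a,b]),np.hstack([c[:300,:400],d[:300,:400]])])
cv2.imwrite('pics/z0.png',p);print(p.shape)
```

```text
(600, 800, 3)
```

View pics/z0.png

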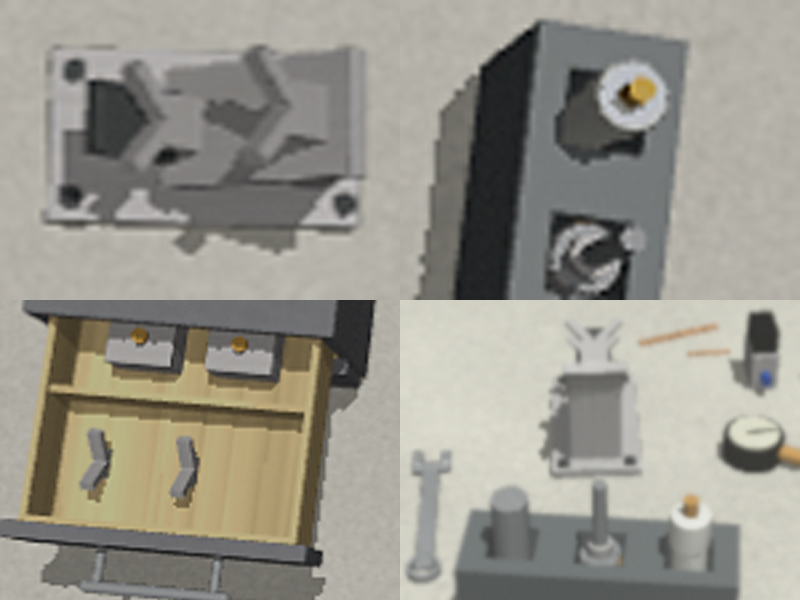

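The crop settles the V-rest direction. The V's open to the left (+y) in the top view and the right one looks bigger, so its high end points to world -y. Its base corners are at about (309,199) and (372,235) in the top picture. The rod tip is at top (477,213) and side (305,260). I'll triangulate, and zoom in on the side view.

```bash
cat > h.py <<'E'
import cv2,numpy as np,json,os
from cell import bot
C={}
if os.path.exists('cal.json'): C={k:{a:np.array(b) for a,b in v.items()} for k,v in json.load(open('cal.json')).items()}
def snap(n):
    d=bot.get_image(n);C[n]={k:np.array(d[k]) for k in 'KDRt'};return d['color']
def savecal(): json.dump({k:{a:b.tolist() for a,b in v.items()} for k,v in C.items()},open('cal.json','w'))
def ray(n,p):
    c=C[n];u=cv2.undistortPoints(np.array([[p]],float),c['K'],c['D']).ravel()
    d=c['R'].T@np.r_[u,1];return -c['R'].T@c['t'],d/np.linalg.norm(d)
def onz(n,p,z): o,d=ray(n,p);return o+d*(z-o[2])/d[2]
def tri(pt,ps):
    o,d=ray('top',pt);q,e=ray('side',ps)
    s=np.linalg.lstsq(np.c_[d,-e],q-o,rcond=None)[0];a=o+d*s[0];b=q+e*s[1]
    return (a+b)/2,np.linalg.norm(a-b)
def proj(n,X):
    c=C[n];return cv2.projectPoints(np.atleast_2d(np.array(X,float)),cv2.Rodrigues(c['R'])[0],c['t'],c['K'],c['D'])[0][:,0]
E
python3 - <<'E'
from h import *
np.set_printoptions(precision=4,suppress=True)
snap('top');s=snap('side');savecal()
print('rodtip',tri((477,212.6),(305,260.1)), onz('top',(477,212.6),.178),onz('side',(305,261),.178))
print('collar',onz('top',(467.5,216),.118))
for p in [(458,169.4),(487.4,173.4)]: print('rack',onz('top',p,.112))
for p in [(309.6,199.4),(372.6,199.4),(309,234.4),(371,235.6)]: print('base',onz('top',p,.008))
f=lambda x,y,w,h,k:cv2.resize(s[y:y+h,x:x+w],None,fx=k,fy=k,interpolation=cv2.INTER_CUBIC)
cv2.imwrite('pics/z1.png',np.hstack([f(275,195,60,80,7),f(255,95,95,140,4)])[:600])
E
```

```text
rodtip (array([ 0.4992, -0.3699,  0.1752]), np.float64(0.0031590289688853994)) [ 0.4972 -0.3691  0.178 ] [ 0.5004 -0.3755  0.178 ]
collar [ 0.4969 -0.3662  0.118 ]
rack [ 0.6091 -0.3525  0.112 ]
rack [ 0.5984 -0.4206  0.112 ]
base [0.5574 0.004  0.008 ]
base [ 0.5555 -0.1593  0.008 ]
base [0.4665 0.0062 0.008 ]
base [ 0.4618 -0.1526  0.008 ]
```

View pics/z1.png

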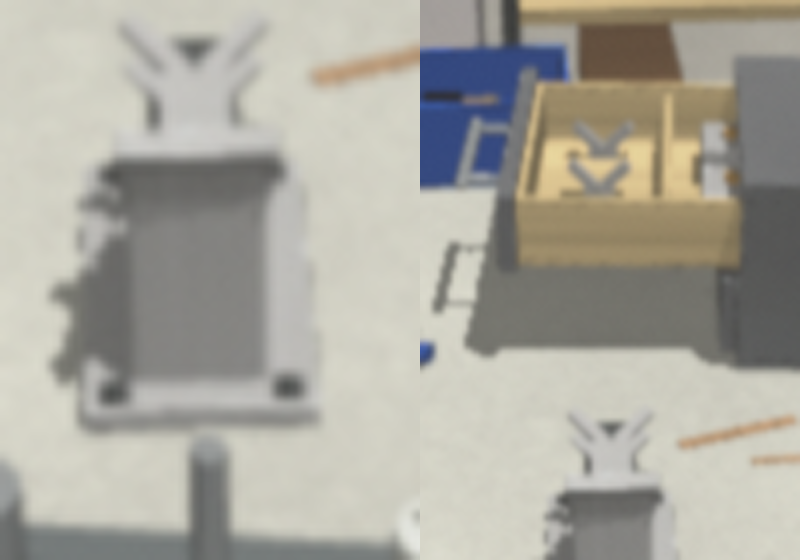

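The side view shows the V-rest's upper V tips at about (293,199) and (312,199), with its back to the camera, so the high end does face the rack. The drawer's saddles have their V tips at about (294,130)–(307,130) and (296,140)–(308,140). I'll check both against the given sizes.

Run:
```python
from h import *
np.set_printoptions(precision=4,suppress=True)
h=np.array([-.02,-1,0]);h/=np.linalg.norm(h);l=np.cross([0,0,1],h)
S=np.array([.510,-.0753,.12]);r=.70711;z=np.array([0,0,1]);a=r*(h+z);n=r*(z-h)
X=[S+s*.04*a+q*.0275*l-.002*n for s in(1,-1) for q in(1,-1)]
print('zoomtop\n',(proj('top',X)-[300,190])*5);print('zoomside\n',(proj('side',X)-[275,195])*7)
print('upper L tip tri',[tri((300+x/5,190+y/5),(275+u/7,195+v/7)) for x,y,u,v in [(260,50,262,22),(252,180,125,22)]],X[:2])
# drawer: saddle tips (top zoom 2.667 @105,145; side zoom 4 @255,95 with 420 offset)
T=lambda x,y:(105+x/2.6667,145+(y-300)/2.6667)
Q=lambda x,y:(255+(x-420)/4,95+y/4)
for nm,t,s in [('L+',(95,432),(632,125)),('L-',(85,487),(575,127)),('R+',(184,438),(630,165)),('R-',(178,499),(573,168)),
  ('frontR top',(320,550),(510,182)),('inner divider R',(302,413),(662,195)),('floor?',(0,0),(0,0))][:6]:
    print(nm,tri(T(*t),Q(*s)))
```

```text
zoomtop
 [[276.6452  42.0171]
 [276.968  161.3747]
 [152.054   59.28  ]
 [151.3773 172.6554]]
zoomside
 [[261.9529  30.2081]
 [111.7472  35.062 ]
 [253.2706  71.2523]
 [112.8384  75.9238]]
upper L tip tri [(array([ 0.5356, -0.0979,  0.1451]), np.float64(0.003976030163064099)), (array([ 0.4805, -0.0929,  0.144 ]), np.float64(0.013386165757803856))] [array([ 0.5369, -0.1055,  0.1469]), array([ 0.4819, -0.1044,  0.1469])]
L+ (array([0.5585, 0.3995, 0.1258]), np.float64(0.005368144193839609))
L- (array([0.5089, 0.4071, 0.1223]), np.float64(0.003198095228905405))
R+ (array([0.5518, 0.3209, 0.1237]), np.float64(0.004123360251032772))
R- (array([0.5006, 0.3254, 0.1201]), np.float64(0.009375773397072198))
frontR top (array([0.4488, 0.1868, 0.1756]), np.float64(0.0066222957249531785))
inner divider R (array([0.5692, 0.2109, 0.1483]), np.float64(0.005436916461700384))
```

Request:
{"api": "arm_command", "payload": {"deltas": [[60, [3, 0, 0], [0, 0, 0]], [60, [4.5, -0.2, 0], [0, 0, 0]], [60, [4.5, -0.2, 0], [0, 0, 0]], [60, [4.5, -0.2, 0], [0, 0, 0]], [60, [4.5, -0.2, 0], [0, 0, 0]], [60, [4.5, -0.2, 0], [0, 0, 0]], [60, [4.5, -0.3, 0], [0, 0, 0]], [60, [1.3, -0.2, 0], [0, 0, 6]], [60, [0, 0, 0], [0, 0, 6]], [60, [0, 0, 0], [0, 0, 6]], [60, [0, 0, 0], [0, 0, 6.2]], [60, [0, 0, 0], [0, 0, 0]]], "force": 60}}

```text
clock: 1.4
tool_pos: [0.4981, -0.3689, 0.4044]
tcp_rot: [-0.0, 1.0, -0.01, -0.0]
force: [-0.2, 0.1, 0.4]
grip_width: 0.0652
gripper_force: 0.0
```

Run:
```python
from h import *
np.set_printoptions(precision=4,suppress=True)
print(bot.read_state()['qpos'])
s=snap('side');t=snap('top')
f=lambda im,x,y,w,h,k:cv2.resize(im[y:y+h,x:x+w],None,fx=k,fy=k,interpolation=cv2.INTER_CUBIC)
cv2.imwrite('pics/z2.png',np.hstack([f(s,255,170,100,150,4),f(t,420,150,100,150,4)]))
print(proj('side',[[.498,-.369,.158],[.498,-.369,.178],[.498,-.369,.118]]),proj('top',[[.498,-.369,.178],[.498,-.369,.118]]))
```

```text
[-0.6375  0.2615  0.3747  1.6845 -0.      2.5241]
[[303.713  266.3192]
 [303.6038 258.91  ]
 [303.9269 280.5792]] [[476.9523 212.2577]
 [468.6718 215.5101]]
```

View pics/z2.png

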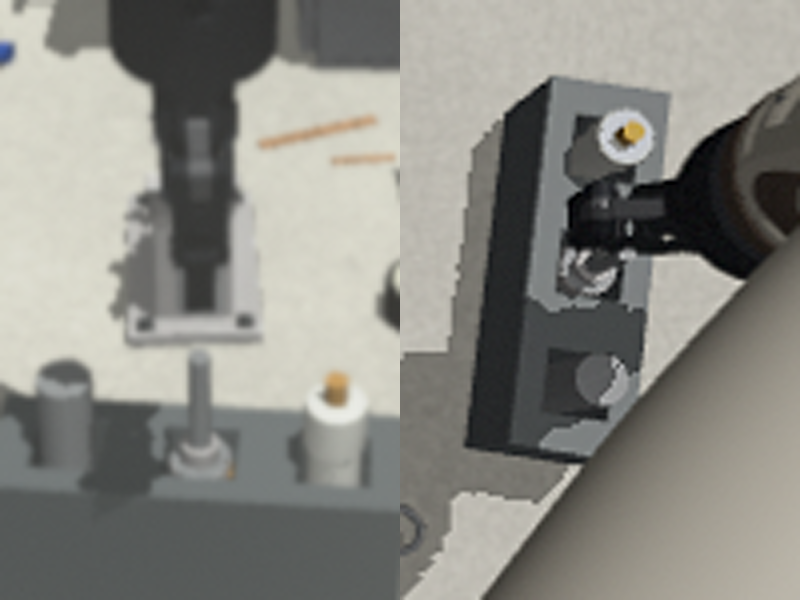

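The side crop shows the fingers in line with the rod, and its tip at (305,258) fits the estimate. Now I'll go down, grip and lift.

Request:
{"api": "arm_command", "payload": {"deltas": [[60, [0.15, 0, 2.5], [0, 0, 0]], [60, [0, 0, 2.5], [0, 0, 0]], [60, [0, 0, 2.5], [0, 0, 0]], [60, [0, 0, 1.6], [0, 0, 0]], [60, [0, 0, 0], [0, 0, 0]], [255, [0, 0, 0], [0, 0, 0]], [255, [0, 0, 0], [0, 0, 0]], [255, [0, 0, 0], [0, 0, 0]], [255, [0, 0, 0], [0, 0, 0]], [255, [0, 0, 0], [0, 0, 0]], [255, [0, 0, 0], [0, 0, 0]], [255, [0, 0, 0], [0, 0, 0]]], "force": 80}}

```text
clock: 2.7
tool_pos: [0.4997, -0.369, 0.3149]
tcp_rot: [0.0, 1.0, -0.009, 0.001]
force: [-0.2, 1.2, 6.2]
grip_width: 0.0102
gripper_force: 77.9
```

Request:
{"api": "arm_command", "payload": {"deltas": [[255, [0, 0, -0.8], [0, 0, 0]], [255, [0, 0, -1.2], [0, 0, 0]], [255, [0, 0, -1.2], [0, 0, 0]], [255, [0, 0, -1.2], [0, 0, 0]], [255, [0, 0, -1.2], [0, 0, 0]], [255, [0, 0, -1.2], [0, 0, 0]], [255, [0, 0, -1.2], [0, 0, 0]], [255, [0, 0, -1.2], [0, 0, 0]], [255, [0, 0, -1.2], [0, 0, 0]], [255, [0, 0, -1.2], [0, 0, 0]], [255, [0, 0, -1.2], [0, 0, 0]], [255, [0, 0, -1.2], [0, 0, 0]]]}}

```text
clock: 3.9
tool_pos: [0.4995, -0.369, 0.4547]
tcp_rot: [0.0, 1.0, -0.009, 0.0]
force: [0.6, 0.1, -4.3]
grip_width: 0.01
gripper_force: 77.9
```

Run:
```python
from h import *
s=snap('side');t=snap('top')
f=lambda im,x,y,w,h,k:cv2.resize(im[y:y+h,x:x+w],None,fx=k,fy=k,interpolation=cv2.INTER_CUBIC)
cv2.imwrite('pics/z3.png',np.hstack([f(s,255,120,100,150,4),f(t,400,150,100,150,4)]))
print(bot.read_state())
```

```text
{'clock': 4.0, 'qpos': array([-6.36208464e-01,  2.95369518e-01,  5.18216537e-01,  1.79086396e+00,
        1.70292448e-05,  2.52391192e+00]), 'joint_vel': array([-0.00030735,  0.00244872, -0.05023531, -0.03453522,  0.00069538,
        0.00046592]), 'effort': array([-1.12960606e-03, -6.44553566e+01,  4.68634379e+01,  5.07733058e-01,
       -4.06428357e-03, -5.47465834e-05]), 'tool_pos': array([ 0.49949904, -0.36896111,  0.45587424]), 'tcp_rot': array([ 8.08398842e-04,  9.99956125e-01, -9.26371011e-03,  1.13039982e-03]), 'force': array([ 0.30346141, -0.71322309, -4.22421367]), 'moment': array([-0.02003411, -0.01105231, -0.03206264]), 'gripper_force': 77.97024607658386, 'grip_width': 0.009790840634829514}
```

View pics/z3.png

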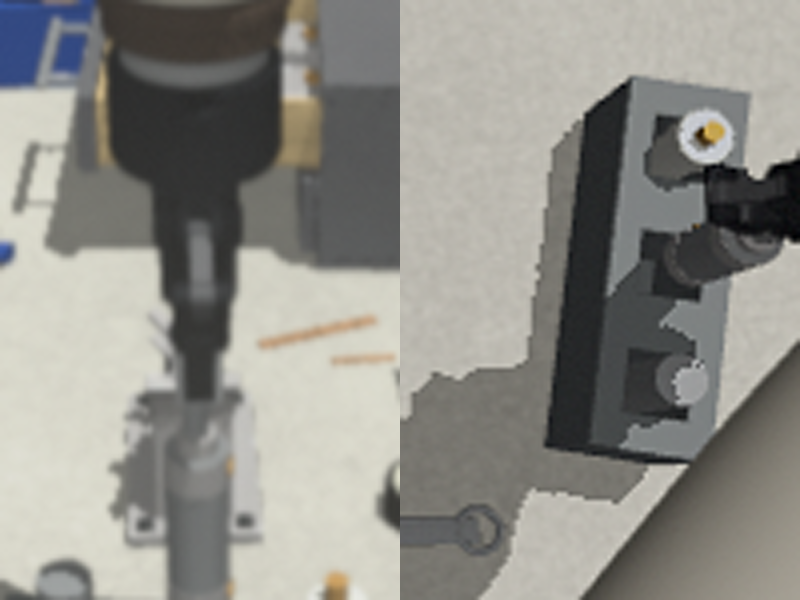

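The cylinder hangs straight and clear of the rack: the barrel is visible under the fingers in both views. Next I'll tilt it 45 degrees in the air.

Request:
{"api": "arm_command", "payload": {"deltas": [[255, [0, 0, 0], [3, 0, 0]], [255, [0, 0, 0], [5, 0, 0]], [255, [0, 0, 0], [5, 0, 0]], [255, [0, 0, 0], [5, 0, 0]], [255, [0, 0, 0], [5, 0, 0]], [255, [0, 0, 0], [5, 0, 0]], [255, [0, 0, 0], [5, 0, 0]], [255, [0, 0, 0], [5, 0, 0]], [255, [0, 0, 0], [5, 0, 0]], [255, [0, 0, 0], [2, 0, 0]], [255, [0, 0, 0], [0, 0, 0]]]}}

```text
clock: 5.1
tool_pos: [0.4914, -0.3534, 0.434]
tcp_rot: [-0.375, 0.927, -0.013, 0.013]
force: [-0.8, -0.3, -3.5]
grip_width: 0.0099
gripper_force: 78.8
```

```bash
cat >> h.py <<'E'
from scipy.spatial.transform import Rotation as Ro
L=.1547
hv=np.array([-.02,-1,0]);hv/=np.linalg.norm(hv);zz=np.array([0,0,1.]);lat=np.cross(zz,hv)
a=.70711*(hv+zz);n=.70711*(zz-hv);S=np.array([.509,-.068,.12])
def tool():
    s=bot.read_state();q=s['tcp_rot'];return s,np.array(s['tool_pos']),Ro.from_quat([q[1],q[2],q[3],q[0]]).as_matrix()
def delta(P,R=None):
    s,p,Q=tool();np.set_printoptions(precision=4,suppress=True)
    print('shift cm',Q.T@(np.array(P)-p)*100, 'turn', None if R is None else np.degrees(Ro.from_matrix(Q.T@R).as_rotvec()))
E
python3 - <<'E'
from h import *
s,p,Q=tool();print(s['qpos'],p,Q,s['force'])
delta(S+(.102+L)*a+.05*n+.01*a, np.c_[lat,-n,-a])
E
```

```text
[-0.72372015  0.54865314  0.71078255  2.27606295  0.57351468  2.28167623] [ 0.49138413 -0.35341472  0.43402491] [[ 0.99932575 -0.01392315  0.03397338]
 [-0.03361479 -0.71913299  0.69405893]
 [ 0.01476789 -0.69473296 -0.71911614]] [-0.84482638 -0.25481317 -3.45178641]
shift cm [ 0.8767 -3.2699 15.7039] turn [ 0.9938 -1.1508  0.0363]
```

Request:
{"api": "arm_command", "payload": {"deltas": [[255, [0.1, -0.3, 1.5], [0, 0, 0]], [255, [0.1, -0.4, 2.1], [0.3, -0.3, 0]], [255, [0.1, -0.4, 2.1], [0.3, -0.3, 0]], [255, [0.1, -0.4, 2], [0.2, -0.3, 0]], [255, [0.1, -0.4, 2], [0.2, -0.3, 0]], [255, [0.1, -0.4, 2], [0, 0, 0]], [255, [0.1, -0.4, 2], [0, 0, 0]], [255, [0.1, -0.4, 1.5], [0, 0, 0]], [255, [0.1, -0.2, 0.6], [0, 0, 0]], [255, [0, 0, 0], [0, 0, 0]]]}}

```text
clock: 6.1
tool_pos: [0.5046, -0.2188, 0.3464]
tcp_rot: [-0.382, 0.924, -0.008, 0.004]
force: [-0.1, 0.3, -4.3]
grip_width: 0.0103
gripper_force: 78.9
```

Run:
```python
from h import *
s,p,Q=tool();print(s['qpos'],p,s['force'])
delta(S+(.102+L)*a+.05*n+.01*a, np.c_[lat,-n,-a])
s=snap('side');t=snap('top')
f=lambda im,x,y,w,h,k:cv2.resize(im[y:y+h,x:x+w],None,fx=k,fy=k,interpolation=cv2.INTER_CUBIC)
cv2.imwrite('pics/z4.png',np.hstack([f(s,255,120,100,150,4),f(t,290,150,100,150,4)]))
```

```text
[-0.53411838  0.30935176  0.23021076  1.94695825  0.66160152  2.46586797] [ 0.50464376 -0.21881773  0.34644673] [-0.09468985  0.34595948 -4.27210296]
shift cm [0.133  0.3441 0.0113] turn [ 0.1237 -0.0017  0.1623]
```

View pics/z4.png

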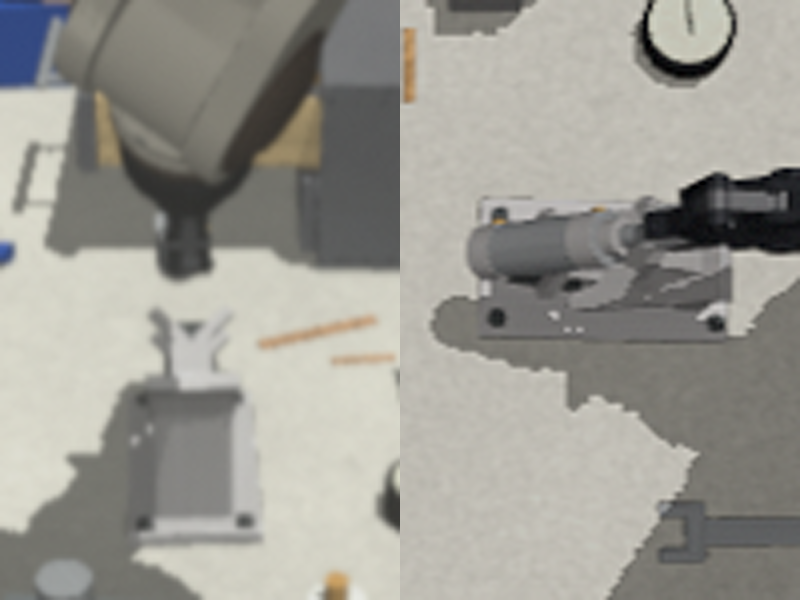

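Seen from above, the tilted cylinder runs from its foot at top (310,213) to the collar at (346,207), and lies over the V-rest. I'll compare that with where the tool pose says it should be.

Run:
```python
from h import *
s,p,Q=tool()
g=p+L*Q[:,2]
for d in (.152,.052,-.003+.055-.01): print(d,g+d*Q[:,2],(proj('top',g+d*Q[:,2])-[290,150])*4+[400,0])
# predicted upper-saddle and lower-saddle V points from S
for s_ in(1,-1):
  X=[S+s_*.04*a+q*.0275*lat-.002*n+e*.006*a for q in(1,-1) for e in (-1,1)]+[S+s_*.04*a-.0226*n]
  print('V',s_,(proj('top',X)-[300,190])*5,(proj('side',X)-[275,195])*7)
```

```text
0.152 [ 0.50917255 -0.00323945  0.12941026] [[484.38452019 247.46327861]]
0.052 [ 0.50766464 -0.0737881   0.20026656] [[610.16339308 232.20353402]]
0.041999999999999996 [ 0.50751385 -0.08084296  0.20735219] [[623.72899019 230.55871599]]
V 1 [[251.01424442  45.71045777]
 [270.57851494  43.0012548 ]
 [251.12396162 164.61191433]
 [270.85222037 162.84886913]
 [290.60533331 108.12868256]] [[257.0118965   22.7693354 ]
 [258.35347114  16.10781824]
 [108.37026201  27.54559243]
 [108.16085894  20.91068104]
 [185.11434452  76.80904302]]
V -1 [[128.20299875  62.72077986]
 [145.82466198  60.27964012]
 [127.34103135 175.68843797]
 [145.09600687 174.09812624]
 [166.35288745 121.91052437]] [[248.73227933  63.89079543]
 [249.90536483  58.0635702 ]
 [109.66746303  68.49143015]
 [109.4831626   62.69027934]
 [181.43472675 114.828773  ]]
```

Request:
{"api": "arm_command", "payload": {"deltas": [[255, [0.4, 0.8, 0], [0, 0, 0.1]], [255, [0, 1, 0], [0, 0, 0.1]], [255, [0, 1, 0], [0, 0, 0]], [255, [0, 0.9, 0], [0, 0, 0]], [255, [0, 0.5, 0], [0, 0, 0]], [255, [0, 0.3, 0], [0, 0, 0]], [255, [0, 0.1, 0], [0, 0, 0]], [255, [0, 0, 0], [0, 0, 0]]]}}

```text
clock: 7.0
tool_pos: [0.5078, -0.2518, 0.3137]
tcp_rot: [-0.382, 0.924, -0.01, 0.004]
force: [0.3, -0.6, -3.5]
grip_width: 0.0102
gripper_force: 78.9
```

Run:
```python
from h import *
s,p,Q=tool();print(p,s['force'],s['moment'])
g=p+L*Q[:,2];print('offset a,lat,n of barrel from S',[(g+.102*Q[:,2]-S)@v*1000 for v in (a,lat,n)])
t=snap('top');sd=snap('side')
f=lambda im,x,y,w,h,k:cv2.resize(im[y:y+h,x:x+w],None,fx=k,fy=k,interpolation=cv2.INTER_CUBIC)
cv2.imwrite('pics/z5.png',np.vstack([f(t,290,180,100,65,6)]))
for d in (.152,.052): print((proj('top',g+d*Q[:,2])-[290,180])*6)
```

```text
[ 0.50778807 -0.25183483  0.31371225] [ 0.34637119 -0.60727242 -3.46702348] [-1.40799199e+00 -5.23848135e-04 -2.58457160e-02]
offset a,lat,n of barrel from S [np.float64(10.257473706205007), np.float64(2.6330257197678986), np.float64(6.743378954373107)]
[[209.06198783 192.86205984]]
[[397.8319663  170.74295482]]
```

View pics/z5.png

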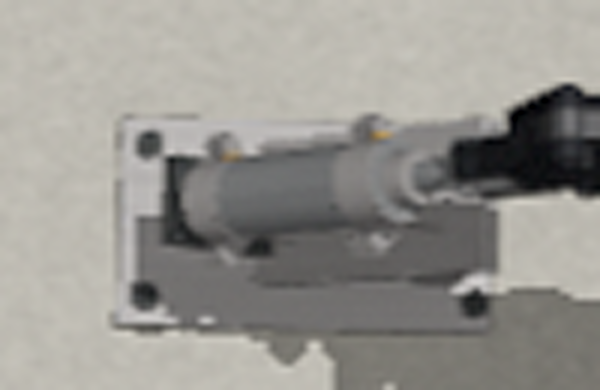

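The cylinder lies centred between the V tips: midline y≈197 at the lower saddle and ≈182 at the upper one, the same as the barrel. I'll keep lowering until it touches.

Request:
{"api": "arm_command", "payload": {"deltas": [[255, [0, 0.2, 0], [0, 0, 0]], [255, [0, 0.2, 0], [0, 0, 0]], [255, [0, 0.15, 0], [0, 0, 0]], [255, [0, 0, 0], [0, 0, 0]]]}}

```text
clock: 7.5
tool_pos: [0.5079, -0.2553, 0.3104]
tcp_rot: [-0.383, 0.924, -0.01, 0.004]
force: [3.2, 5.6, 3.2]
grip_width: 0.0099
gripper_force: 79.3
```

Request:
{"api": "arm_command", "payload": {"deltas": [[255, [0, 0, 0.3], [0, 0, 0]], [255, [0, 0, 0.3], [0, 0, 0]], [255, [0, 0, 0.15], [0, 0, 0]], [255, [0, 0, 0], [0, 0, 0]]]}}

```text
clock: 7.9
tool_pos: [0.508, -0.25, 0.3056]
tcp_rot: [-0.383, 0.924, -0.01, 0.005]
force: [2.0, 3.5, 5.2]
grip_width: 0.01
gripper_force: 79.7
```

Request:
{"api": "arm_command", "payload": {"deltas": [[255, [0, 0, 0.15], [0, 0, 0]], [255, [0, 0, 0.1], [0, 0, 0]], [255, [0, 0, 0], [0, 0, 0]]]}}

```text
clock: 8.2
tool_pos: [0.508, -0.2483, 0.304]
tcp_rot: [-0.383, 0.924, -0.01, 0.005]
force: [2.6, 2.6, 5.4]
grip_width: 0.0096
gripper_force: 79.8
```

Request:
{"api": "arm_command", "payload": {"deltas": [[255, [0, 0, 0.1], [0, 0, 0]], [255, [0, 0, 0.1], [0, 0, 0]], [255, [0, 0, 0], [0, 0, 0]]]}}

```text
clock: 8.5
tool_pos: [0.508, -0.2469, 0.3026]
tcp_rot: [-0.383, 0.924, -0.01, 0.005]
force: [2.0, 2.4, 6.7]
grip_width: 0.0096
gripper_force: 79.8
```

Request:
{"api": "arm_command", "payload": {"deltas": [[255, [0, 0, 0.1], [0, 0, 0]], [255, [0, 0, 0.1], [0, 0, 0]], [255, [0, 0, 0.1], [0, 0, 0]], [255, [0, 0, 0], [0, 0, 0]]]}}

```text
clock: 8.9
tool_pos: [0.5079, -0.2453, 0.3013]
tcp_rot: [-0.382, 0.924, -0.01, 0.005]
force: [-0.2, -2.8, 11.3]
grip_width: 0.0102
gripper_force: 80.8
```

The force along the groove rose to 13 N, so the foot is on the stop. Now I'll release and withdraw along the rod.

Request:
{"api": "arm_command", "payload": {"deltas": [[220, [0, 0, 0], [0, 0, 0]], [190, [0, 0, 0], [0, 0, 0]], [160, [0, 0, 0], [0, 0, 0]], [150, [0, 0, 0], [0, 0, 0]], [150, [0, 0, 0], [0, 0, 0]], [150, [0, 0, 0], [0, 0, 0]]], "force": 20}}

```text
clock: 9.5
tool_pos: [0.5079, -0.2451, 0.299]
tcp_rot: [-0.382, 0.924, -0.01, 0.004]
force: [-0.4, 0.1, 0.4]
grip_width: 0.0349
gripper_force: 0.0
```

Run:
```python
from h import *
t=snap('top')
f=lambda im,x,y,w,h,k:cv2.resize(im[y:y+h,x:x+w],None,fx=k,fy=k,interpolation=cv2.INTER_CUBIC)
cv2.imwrite('pics/z6.png',f(t,290,180,100,65,6))
```

```text
(no output)
```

View pics/z6.png

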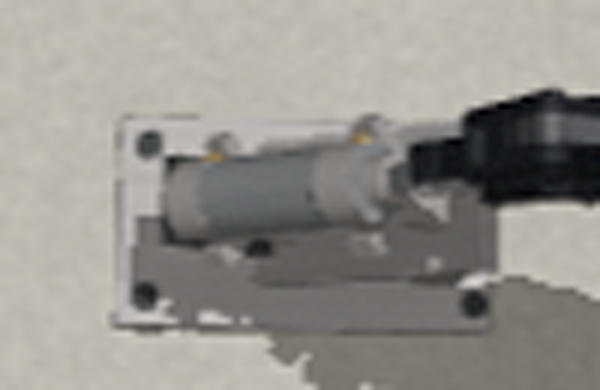

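The cylinder is seated in both V's with its foot at the stop (left end at x≈165), the fingers are open around the rod, and the force is zero. I'll withdraw and turn upright.

Request:
{"api": "arm_command", "payload": {"deltas": [[150, [0, 0, -1], [0, 0, 0]], [150, [0, 0, -2], [0, 0, 0]], [150, [0, 0, -2], [0, 0, 0]], [150, [0, 0, -3], [0, 0, 0]], [150, [0, 0, -1], [-7.5, 0, 0]], [150, [0, 0, -1], [-7.5, 0, 0]], [150, [0, 0, -1], [-7.5, 0, 0]], [150, [0, 0, -1], [-7.5, 0, 0]], [150, [0, 0, -1], [-7.5, 0, 0]], [150, [0, 0, -1], [-7.3, 0, 0]], [150, [0, 0, 0], [0, 0, 0]]]}}

```text
clock: 10.65
tool_pos: [0.5059, -0.3271, 0.4112]
tcp_rot: [0.001, 1.0, -0.01, 0.001]
force: [-0.3, 0.5, 0.6]
grip_width: 0.0352
gripper_force: 0.0
```

Run:
```python
from h import *
s,p,Q=tool();print(p,s['qpos'],s['force'])
delta([.512,.11,.40],np.c_[[0,1,0],[1,0,0],[0,0,-1]])
```

```text
[ 0.50587893 -0.32706672  0.41121063] [-5.73904505e-01  2.17394009e-01  3.35338823e-01  1.68544684e+00
 -1.54428821e-04  2.58864791e+00] [-0.32285091  0.47958054  0.63473923]
shift cm [ -0.307  -43.7119   1.0389] turn [  0.2073  -0.0367 -91.2008]
```

Request:
{"api": "arm_command", "payload": {"deltas": [[150, [0, -2, -2], [0, 0, 0]], [150, [0, -4, 0], [0, 0, 0]], [150, [0, -4, 0], [0, 0, 0]], [150, [0, -4.2, 0], [0, 0, 0]], [150, [0, -4.2, 0], [0, 0, 0]], [150, [0, -4.2, 0], [0, 0, 0]], [150, [0, -4.2, 0], [0, 0, 0]], [150, [0, -4.2, 0], [0, 0, 0]], [150, [0, -4.2, 0], [0, 0, 0]], [150, [0, -4.2, 0], [0, 0, 0]], [150, [0, -3, 0], [0, 0, 0]], [150, [0, -1.5, 0], [0, 0, 0]]]}}

```text
clock: 11.85
tool_pos: [0.5147, 0.0413, 0.4309]
tcp_rot: [-0.026, 0.999, 0.035, -0.003]
force: [0.1, -0.4, -1.0]
grip_width: 0.0351
gripper_force: 0.0
```

Request:
{"api": "arm_command", "payload": {"deltas": [[60, [0, 0, 0], [0, 0, -6.2]], [60, [0, 0, 0], [0, 0, -8.5]], [60, [0, 0, 0], [0, 0, -8.5]], [60, [0, 0, 0], [0, 0, -8.5]], [60, [0, 0, 0], [0, 0, -8.5]], [60, [0, 0, 0], [0, 0, -8.5]], [60, [0, 0, 0], [0, 0, -8.5]], [60, [0, 0, 0], [0, 0, -8.5]], [60, [0, 0, 0], [0, 0, -8.5]], [60, [0, 0, 0], [0, 0, -8.5]], [60, [0, 0, 0], [0, 0, -8.5]], [60, [0, 0, 0], [0, 0, 0]]]}}

```text
clock: 13.05
tool_pos: [0.5146, 0.0401, 0.4311]
tcp_rot: [-0.019, 0.674, 0.738, 0.017]
force: [0.2, 0.7, 1.2]
grip_width: 0.0653
gripper_force: 0.0
```

Run:
```python
from h import *
s,p,Q=tool();print(p,s['qpos'],s['force'],s['grip_width'])
delta(S-.003*a+.002*lat+(L+.09)*n,np.c_[-a,lat,-n]); print(S-.003*a+.002*lat+(L+.09)*n)
# seat from picture: seated cylinder
t=snap('top');sd=snap('side')
M=S-.003*a+.002*lat
f=lambda im,x,y,w,h,k:cv2.resize(im[y:y+h,x:x+w],None,fx=k,fy=k,interpolation=cv2.INTER_CUBIC)
A=f(t,290,180,100,75,4);B=f(sd,270,160,100,150,4)
for q in (-.05,.05,.06,.12):
    u=(proj('top',M+q*a)[0]-[290,180])*4; cv2.circle(A,tuple(u.astype(int)),2,(0,0,255),-1)
    u=(proj('side',M+q*a)[0]-[270,160])*4; cv2.circle(B,tuple(u.astype(int)),2,(0,0,255),-1)
A=np.vstack([A,np.zeros((300,400,3),np.uint8)])
cv2.imwrite('pics/z7.png',np.hstack([A,B]))
```

```text
[0.51464498 0.04006476 0.43113821] [0.06681046 0.01866351 0.15616241 1.71073484 0.05035533 1.54629149] [0.18883093 0.65663364 1.20855411] 0.06532525857084186
shift cm [ 5.9596  0.6135 14.3407] turn [  2.2925 -47.8332   6.1524]
[0.5145 0.1071 0.2909]
```

View pics/z7.png

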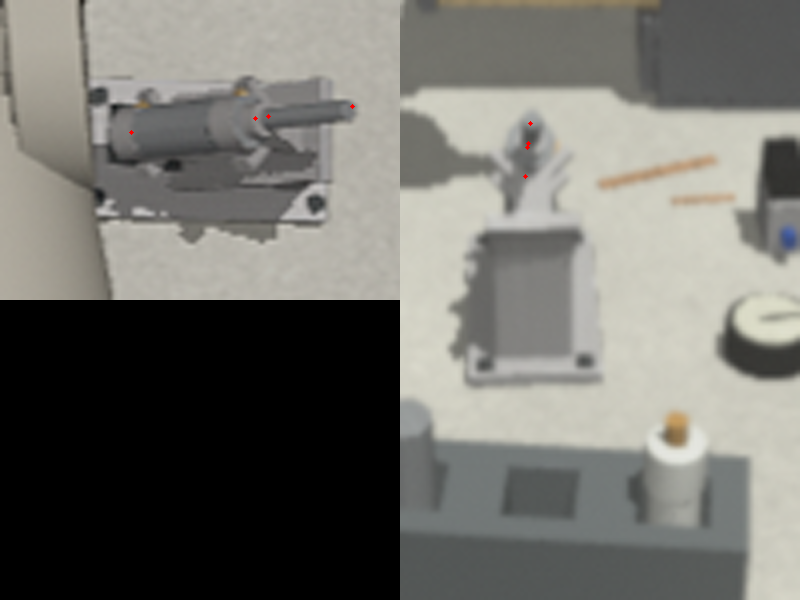

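The measured axis (red dots) lies on the seated cylinder in both views. Next I'll tilt the tool to the V-rest's normal and go to a point above the barrel.

Request:
{"api": "arm_command", "payload": {"deltas": [[60, [0, 0, 0], [0.4, -8, 1]], [60, [0, 0, 0], [0.4, -8, 1]], [60, [0, 0, 0], [0.4, -8, 1]], [60, [0, 0, 0], [0.4, -8, 1]], [60, [0, 0, 0], [0.4, -8, 1]], [60, [0, 0, 0], [0.3, -7.8, 1.1]], [60, [2.6, 0, 0.5], [0, 0, 0]], [60, [3, 0, 1], [0, 0, 0]], [60, [3, 0, 1.2], [0, 0, 0]], [60, [3, 0, 1.2], [0, 0, 0]], [60, [3, 0, 1.2], [0, 0, 0]], [60, [0, 0, 0], [0, 0, 0]]]}}

```text
clock: 14.35
tool_pos: [0.5155, 0.1085, 0.288]
tcp_rot: [0.267, 0.66, 0.646, -0.275]
force: [-0.3, -0.3, -0.0]
grip_width: 0.0651
gripper_force: 0.0
```

Run:
```python
from h import *
s,p,Q=tool();print(p,s['qpos'],s['force'],s['grip_width'])
delta(S-.003*a+.002*lat+(L+.00)*n,np.c_[-a,lat,-n])
```

```text
[0.51547859 0.10845863 0.28803891] [ 3.47622631e-01  2.01979631e-01 -8.54489912e-04  1.71741786e+00
 -7.20551459e-01  2.07128429e+00] [-0.31764386 -0.33600267 -0.01358209] 0.06514067979958704
shift cm [-0.2884 -0.0688  8.8969] turn [-0.1699  0.0873  0.0669]
```

Request:
{"api": "arm_command", "payload": {"deltas": [[60, [-0.3, 0, 1.5], [0, 0, 0]], [60, [0, 0, 1.8], [0, 0, 0]], [60, [0, 0, 1.8], [0, 0, 0]], [60, [0, 0, 1.8], [0, 0, 0]], [60, [0, 0, 1.5], [0, 0, 0]], [60, [0, 0, 0.4], [0, 0, 0]], [60, [0, 0, 0], [0, 0, 0]]]}}

```text
clock: 15.05
tool_pos: [0.5149, 0.0428, 0.2329]
tcp_rot: [0.269, 0.661, 0.646, -0.273]
force: [-0.8, 0.9, 0.4]
grip_width: 0.0654
gripper_force: 0.0
```

Request:
{"api": "arm_command", "payload": {"deltas": [[255, [0, 0, 0], [0, 0, 0]], [255, [0, 0, 0], [0, 0, 0]], [255, [0, 0, 0], [0, 0, 0]], [255, [0, 0, 0], [0, 0, 0]], [255, [0, 0, 0], [0, 0, 0]], [255, [0, 0, 0], [0, 0, 0]]], "force": 60}}

```text
clock: 15.65
tool_pos: [0.514, 0.044, 0.2326]
tcp_rot: [0.268, 0.659, 0.647, -0.274]
force: [-12.4, 5.7, 7.8]
grip_width: 0.0305
gripper_force: 58.6
```

Request:
{"api": "arm_command", "payload": {"deltas": [[255, [0, -0.1, 0], [0, 0, 0]], [255, [0, 0, -0.5], [0, 0, 0]], [255, [0, 0, -1], [0, 0, 0]], [255, [0, 0, -1.5], [0, 0, 0]], [255, [0, 0, -2], [0, 0, 0]], [255, [0, 0, -2], [0, 0, 0]], [255, [0, 0, -2], [0, 0, 0]], [255, [0, 0, -1], [0, 0, 0]], [255, [0, 0, 0], [0, 0, 0]]], "force": 80}}

```text
clock: 16.55
tool_pos: [0.5154, 0.1153, 0.3031]
tcp_rot: [0.269, 0.66, 0.647, -0.272]
force: [0.5, 1.0, -3.9]
grip_width: 0.03
gripper_force: 79.8
```

Request:
{"api": "arm_command", "payload": {"deltas": [[255, [0, 0, -0.5], [0, 3, 0]], [255, [0, 0, -0.8], [0, 5, 0]], [255, [0, 0, -0.8], [0, 5, 0]], [255, [0, 0, -0.8], [0, 5, 0]], [255, [0, 0, -0.8], [0, 5, 0]], [255, [0, 0, -0.8], [0, 5, 0]], [255, [0, 0, -0.8], [0, 5, 0]], [255, [0, 0, -0.8], [0, 5, 0]], [255, [0, 0, -0.8], [0, 5, 0]], [255, [0, 0, -0.5], [0, 2, 0]], [255, [0, 0, 0], [0, 0, 0]], [255, [0, 0, 0], [0, 0, 0]]]}}

```text
clock: 17.75
tool_pos: [0.5156, 0.1434, 0.3673]
tcp_rot: [0.001, 0.714, 0.7, -0.001]
force: [-0.4, -0.2, -3.8]
grip_width: 0.0297
gripper_force: 79.6
```

Run:
```python
from h import *
s,p,Q=tool();print(p,Q,s['qpos'],s['force'],s['moment'],s['grip_width'])
g=p+L*Q[:,2];print('grasp',g)
t=snap('top');sd=snap('side');cv2.imwrite('pics/t8.png',t);cv2.imwrite('pics/s8.png',sd)
# drawer: fit lines. wood colour mask, from initial top picture
t0=cv2.imread('pics/top0.png');hsv=cv2.cvtColor(t0,cv2.COLOR_BGR2HSV)
roi=np.zeros(t0.shape[:2],np.uint8);roi[150:240,105:235]=1
w=((hsv[...,1]>60)&(hsv[...,0]>12)&(hsv[...,0]<32)&(roi>0)).astype(np.uint8)
c=max(cv2.findContours(w,cv2.RETR_EXTERNAL,cv2.CHAIN_APPROX_NONE)[0],key=cv2.contourArea)
print('wood area',cv2.contourArea(c),cv2.minAreaRect(c),cv2.approxPolyDP(c,4,True)[:,0].tolist())
# grey saddle blobs inside drawer
in_=cv2.drawContours(np.zeros_like(w),[c],-1,1,-1)
g_=((hsv[...,1]<45)&(in_>0)).astype(np.uint8)
k=cv2.connectedComponentsWithStats(g_,8)
for i in range(1,k[0]):
    if k[2][i,4]>15: print('blob',k[2][i],k[3][i])
```

```text
[0.51562121 0.1434382  0.36731885] [[ 2.01021316e-02  9.99797931e-01  3.08140888e-05]
 [ 9.99795661e-01 -2.01020203e-02 -2.13174562e-03]
 [-2.13069544e-03  7.36604234e-05 -9.99997727e-01]] [ 0.27175499  0.040727    0.05493445  1.58554631 -0.00206179  1.86265533] [-0.36092495 -0.21252452 -3.8010376 ] [-0.03197636  0.01438227  0.0215008 ] 0.0296547717434682
grasp [0.51562598 0.14310842 0.2126192 ]
wood area 7208.5 ((171.60177612304688, 193.36915588378906), (113.4115982055664, 78.2337875366211), 5.142765045166016) [[123, 151], [112, 227], [221, 236], [231, 165], [212, 158], [208, 176], [181, 170], [183, 156], [176, 155], [172, 173], [143, 167], [144, 152]]
blob [135 193  12  23 149] [140.65100671 204.61073826]
blob [169 196  10  23 148] [173.98648649 207.35135135]
```

Run:
```python
from h import *
np.set_printoptions(precision=4,suppress=True)
s0=cv2.imread('pics/side0.png');hsv=cv2.cvtColor(s0,cv2.COLOR_BGR2HSV)
x0,x1,y0,y1=285,314,117,147
m=np.zeros(s0.shape[:2],np.uint8);m[y0:y1,x0:x1]=(hsv[y0:y1,x0:x1,1]<55)
k=cv2.connectedComponentsWithStats(m,8)
for i in range(1,k[0]):
    if k[2][i,4]>8: print('side blob',k[2][i],k[3][i])
for z in(.105,.113,.12):
    A=onz('top',(140.65,204.61),z);B=onz('top',(173.99,207.35),z);print(z,A,B,(A+B)/2,np.linalg.norm(A-B),(A-B)/np.linalg.norm(A-B),proj('side',[A,B]))
# profile along held cylinder axis in top
t=cv2.imread('pics/t8.png');s,p,Q=tool();g=p+L*Q[:,2]
q=np.arange(-.075,.15,.005)
for dx in (-.0,):
    P=proj('top',[g-Q[:,0]*v for v in q]).round().astype(int)
    print([(round(v*1000),t[y,x].tolist()) for v,(x,y) in zip(q,P)])
```

```text
side blob [293 125  16  10  77] [300.2857 129.4026]
side blob [292 134  15  10  71] [298.9155 139.1127]
0.105 [0.5347 0.4063 0.105 ] [0.5271 0.3259 0.105 ] [0.5309 0.3661 0.105 ] 0.08073657342464363 [0.0943 0.9955 0.    ] [[300.5858 131.1228]
 [299.6808 140.8891]]
0.113 [0.5335 0.4031 0.113 ] [0.526  0.3233 0.113 ] [0.5297 0.3632 0.113 ] 0.08015142015027871 [0.0943 0.9955 0.    ] [[300.278  129.4656]
 [299.3611 139.1261]]
0.12 [0.5325 0.4003 0.12  ] [0.525 0.321 0.12 ] [0.5287 0.3607 0.12  ] 0.07963941103520941 [0.0943 0.9955 0.    ] [[300.0065 128.0037]
 [299.0793 137.5712]]
[(-75, [160, 172, 177]), (-70, [156, 168, 173]), (-65, [154, 166, 171]), (-60, [153, 164, 169]), (-55, [131, 141, 147]), (-50, [142, 154, 159]), (-45, [142, 152, 158]), (-40, [142, 152, 158]), (-35, [140, 151, 156]), (-30, [139, 150, 155]), (-25, [139, 150, 154]), (-20, [137, 148, 153]), (-15, [73, 80, 84]), (-10, [75, 83, 86]), (-5, [75, 82, 84]), (0, [71, 77, 81]), (5, [48, 52, 54]), (10, [11, 8, 8]), (15, [123, 123, 122]), (20, [140, 139, 138]), (25, [156, 157, 158]), (30, [162, 162, 166]), (35, [162, 163, 166]), (40, [163, 165, 167]), (45, [152, 152, 155]), (50, [163, 165, 167]), (55, [141, 142, 144]), (60, [145, 143, 142]), (65, [145, 145, 144]), (70, [143, 142, 140]), (75, [143, 142, 141]), (80, [142, 141, 141]), (85, [141, 142, 141]), (90, [141, 141, 139]), (95, [141, 140, 139]), (100, [137, 137, 135]), (105, [135, 135, 134]), (110, [134, 133, 131]), (115, [114, 113, 111]), (120, [170, 179, 182]), (125, [167, 175, 178]), (130, [166, 175, 177]), (135, [165, 174, 177]), (140, [169, 177, 180]), (145, [148, 157, 159])]
```

Blob triangulation puts the saddle at (0.530, 0.363) with its axis at z≈0.124. The spacing comes out at 80.1 mm, matching the given 80. The rod's tip is 117 mm from the grasp, so barrel_mid is about 3 mm towards the foot. Now I'll move over the saddles.

Request:
{"api": "arm_command", "payload": {"deltas": [[255, [1, 0, 0], [0, 0, 2]], [255, [2, -0.1, 0], [0, 0, 2.3]], [255, [2.3, -0.1, 0], [0, 0, 0]], [255, [2.3, -0.1, 0], [0, 0, 0]], [255, [2.3, -0.1, 0], [0, 0, 0]], [255, [2.3, -0.1, 0], [0, 0, 0]], [255, [2.3, -0.1, 0], [0, 0, 0]], [255, [2.3, -0.1, 0], [0, 0, 0]], [255, [2.3, 0, 0], [0, 0, 0]], [255, [1.7, 0, 0], [0, 0, 0]], [255, [0.8, 0, 0], [0, 0, 0]], [255, [0, 0, 0], [0, 0, 0]]]}}

```text
clock: 19.05
tool_pos: [0.5275, 0.3605, 0.3671]
tcp_rot: [0.001, 0.739, 0.673, -0.0]
force: [-0.1, 0.4, -4.3]
grip_width: 0.0299
gripper_force: 79.5
```

Run:
```python
from h import *
s,p,Q=tool();print(p,s['qpos'],s['force'])
yd=np.array([.0943,.9955,0]);xd=np.array([.9955,-.0943,0])
delta([.5294,.3597,.124+L],np.c_[yd,xd,[0,0,-1]])
```

```text
[0.52750625 0.36048109 0.36710214] [ 5.99675099e-01  2.96372166e-01  3.44887438e-01  1.62016110e+00
 -1.13770145e-03  2.26386912e+00] [-0.14024665  0.37180286 -4.30896313]
shift cm [-0.0476  0.1952  8.8403] turn [0.0042 0.0812 0.06  ]
```

Request:
{"api": "arm_command", "payload": {"deltas": [[255, [0, 0.2, 1], [0, 0, 0]], [255, [0, 0, 1.5], [0, 0, 0]], [255, [0, 0, 1.5], [0, 0, 0]], [255, [0, 0, 1.5], [0, 0, 0]], [255, [0, 0, 1.2], [0, 0, 0]], [255, [0, 0, 0.8], [0, 0, 0]], [255, [0, 0, 0.3], [0, 0, 0]], [255, [0, 0, 0], [0, 0, 0]]]}}

```text
clock: 19.85
tool_pos: [0.5297, 0.3592, 0.29]
tcp_rot: [0.0, 0.74, 0.673, 0.0]
force: [0.8, 0.3, -3.0]
grip_width: 0.0299
gripper_force: 79.5
```

Request:
{"api": "arm_command", "payload": {"deltas": [[255, [0, 0, 0.3], [0, 0, 0]], [255, [0, 0, 0.3], [0, 0, 0]], [255, [0, 0, 0.2], [0, 0, 0]], [255, [0, 0, 0], [0, 0, 0]]]}}

```text
clock: 20.25
tool_pos: [0.53, 0.3595, 0.2848]
tcp_rot: [0.001, 0.74, 0.673, 0.002]
force: [-0.2, -1.8, 8.1]
grip_width: 0.0297
gripper_force: 81.0
```

Request:
{"api": "arm_command", "payload": {"deltas": [[255, [0, 0, 0.15], [0, 0, 0]], [255, [0, 0, 0], [0, 0, 0]], [255, [0, 0, 0], [0, 0, 0]]]}}

```text
clock: 20.55
tool_pos: [0.5302, 0.3594, 0.2847]
tcp_rot: [0.001, 0.74, 0.673, 0.003]
force: [-0.4, -4.7, 15.5]
grip_width: 0.0301
gripper_force: 81.8
```

Run:
```python
from h import *
s,p,Q=tool();print(p,s['force'],s['moment'],Q)
```

```text
[0.53018375 0.3594093  0.28468826] [-0.35586708 -4.70697451 15.52852116] [-0.87510967  0.16540113  0.36154492] [[ 0.09440082  0.99551149  0.00673438]
 [ 0.99553016 -0.09441772  0.00223639]
 [ 0.00286219  0.00649316 -0.99997482]]
```

The contact is firm, upright, central and has no side force, so it is seated. I'll ease off, release partway and withdraw upward.

Request:
{"api": "arm_command", "payload": {"deltas": [[255, [0, 0, -0.2], [0, 0, 0]], [255, [0, 0, -0.1], [0, 0, 0]], [200, [0, 0, 0], [0, 0, 0]], [170, [0, 0, 0], [0, 0, 0]], [140, [0, 0, 0], [0, 0, 0]], [120, [0, 0, 0], [0, 0, 0]], [120, [0, 0, 0], [0, 0, 0]], [120, [0, 0, 0], [0, 0, 0]]], "force": 20}}

```text
clock: 21.35
tool_pos: [0.5296, 0.3595, 0.2832]
tcp_rot: [0.0, 0.74, 0.673, -0.0]
force: [0.1, 0.1, -1.1]
grip_width: 0.0451
gripper_force: 0.0
```

Request:
{"api": "arm_command", "payload": {"deltas": [[120, [0, 0, -0.5], [0, 0, 0]], [120, [0, 0, -1], [0, 0, 0]], [120, [0, 0, -1.5], [0, 0, 0]], [120, [0, 0, -2], [0, 0, 0]], [120, [0, 0, -3], [0, 0, 0]], [120, [0, 0, -3], [0, 0, 0]], [120, [0, 0, -3], [0, 0, 0]], [120, [-3, 0, -1], [0, 0, 0]], [120, [-4, -3, 0], [0, 0, 0]], [120, [-4, -4, 0], [0, 0, 0]], [120, [-4, -4, 0], [0, 0, 0]], [120, [-4, -4, 0], [0, 0, 0]]]}}

```text
clock: 22.55
tool_pos: [0.3756, 0.1957, 0.4348]
tcp_rot: [0.001, 0.74, 0.673, 0.001]
force: [-0.3, -0.4, 0.9]
grip_width: 0.0455
gripper_force: 0.0
```

Request:
{"api": "arm_command", "payload": {"deltas": [[120, [-5, -3, 0], [0, 0, 0]], [120, [-5, 0, 0], [0, 0, 0]], [120, [-5, 0, 0], [0, 0, 0]], [120, [-3, 0, 0], [0, 0, 0]], [120, [0, 0, 0], [0, 0, 0]], [120, [0, 0, 0], [0, 0, 0]]]}}

```text
clock: 23.15
tool_pos: [0.3351, 0.027, 0.4348]
tcp_rot: [0.001, 0.741, 0.672, 0.001]
force: [0.6, -0.5, -0.4]
grip_width: 0.0453
gripper_force: 0.0
```

Run:
```python
from h import *
np.set_printoptions(precision=4,suppress=True)
s,p,Q=tool();print(p,s['force'],s['clock'])
t=snap('top');sd=snap('side')
# foreground = pixels that changed inside drawer since start
for n,im,(x0,x1,y0,y1) in (('top',t,(118,232,160,236)),('side',sd,(283,320,115,146))):
    d=cv2.absdiff(im,cv2.imread(f'pics/{n}0.png')).max(2);m=np.zeros_like(d);m[y0:y1,x0:x1]=(d[y0:y1,x0:x1]>20)
    k=cv2.connectedComponentsWithStats(m,8)
    for i in range(1,k[0]):
        if k[2][i,4]>25: print(n,k[2][i],k[3][i])
M=np.array([.5297,.3632,.127]);yd=np.array([.0943,.9955,0])
for nm in('top','side'): print(nm,'expected foot,mid,collar end,tip',proj(nm,[M+.05*yd,M,M-.06*yd,M-.12*yd]))
hsv=cv2.cvtColor(t,cv2.COLOR_BGR2HSV)
for y in range(190,226,3): print(y,''.join('#' if v<45 else '.' for v in hsv[y,118:232,1]))
```

```text
[0.3351 0.027  0.4348] [ 0.5792 -0.5076 -0.3972] 23.15
top [123 179  96   9 112] [171.75 182.75]
top [ 131  196   75   23 1007] [165.3962 207.6991]
top [118 227  26   4  26] [130.5    228.5385]
top [146 230  43   5  43] [167.     231.6744]
side [293 120  13  23 171] [299.0819 131.1287]
top expected foot,mid,collar end,tip [[134.1403 203.437 ]
 [155.1927 205.1644]
 [180.4778 207.2426]
 [205.7992 209.3274]]
side expected foot,mid,collar end,tip [[300.3278 124.7547]
 [299.7668 130.5394]
 [299.052  137.927 ]
 [298.2873 145.8498]]
190 .............................................................................................................#####
193 ....................#####....................................................................................#####
196 ......................####............................#####.................................................######
199 ..............###############################............###................................................######
202 .............###############################################............................
[... 159 characters left out ...]
.....##########################################################################...................#######
211 ..................#######.........###########################.....................######...................#######
214 .................######............................#######.................................................#######
217 ...................................................######.................................................########
220 ..........................................................................................................########
223 .........................................................................................................#########
```

```bash
python3 -c "
from cell import bot
print(bot.close_job())"
```

```text
the job is handed in; nothing more can be done
None
```

I set the cylinder in the V-rest and let go, then laid it in the drawer's two saddles with its rod to the right. It is released, sits within about 3 mm of the measured saddle position, and I handed the job in at 23 s on the robot's clock; no verdict came back.

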